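# Move the nozzle caddy to the station rail and snap it in

### The arm

A 6-joint arm with a two-finger parallel gripper is mounted at the origin on the work surface; the furniture and walls round the work are solid. World frame = base frame: x ahead of the robot, y to its left, z up, the work surface at z = 0. Lengths are in mm, angles in rad, forces in N, time in s.
With the tool pointing down it reaches from about 350 to 875 mm from the base axis. Payload 4.2 kg.
Tool frame: the origin (TCP) lies at the very end of the fingers, on their centre line; the grasp point (between the pads) lies 19 mm behind it; z points along the fingers, y is the line along which they close (so a half turn about z gives the same grasp; the last joint's range is limited). The gripper opens to 85 mm and grips with 20 to 120 N. Pads are 22 mm wide; open, the fingers measure 114 mm over their backs; the gripper's body (76 mm by 85 mm) begins 54 mm behind the grasp point. The pads swing forward as they close: fully open they stand 13 mm farther back than shut.
Start: joints at [-1.038, 0.385, 0.008, 0, -1.194, -0.259], TCP at [169.011, -601.693, 231.312] pointing down, gripper open.
Joint ranges: [-3.14, 3.14], [-1.21, 2.06], [-1.07, 1.41], [-3.16, 2.05], [-2.99, -0.16], [-3.1, 3.1]. Speed limits (rad/s): [2.79, 2.79, 3.14, 3.14, 3.14, 3.14].

### API

Orientations are given as a unit quaternion [x, y, z, w].
In Python, from bench import arm, optics gives the robot as it stands. The module is installed in compiled form; this text tells all that it offers.
- The arm moves only by the tool step_arm, never from a script. Its argument "motion" is a list of rows, each an object with "dr": the turn, a rotation vector about the tool's x, y, z in units of 8 degrees (1.0 is 8 degrees), a list of three; "slide": the shift along the tool's x, y, z in mm, a list of three; "jaw": the finger opening in mm, from 0 to 85.4. A call has exactly 8 rows; each row is the pose to reach, as a shift and turn from the pose commanded when the call began, along the tool's axes at that moment; what a row does not reach only later rows make up. A row lasts 1/8 s, in which the tool goes at most 62.5 mm and 10.7 degrees, less where a joint would pass 70% of its speed; a pose out of reach is approached as far as the arm can. A call with a gripper value outside its range is refused whole. The fingers move at their own pace and stop on an object; the grip force is fixed at half the most. Time passes only in rows, so rows that repeat a pose let the fingers close, or fill a call up. It gives the time, the measured TCP pose, the force, the opening and the grip force at its end, in the units of the state.
- arm.read_state(): the state, without advancing time (a new reading comes with each control period).
- optics.get_image(name): name is "scene" or "top" or "wrist"; returns the picture (480x640x3 uint8, blue, green, red); there is no depth.
- optics.camera_info(name): a dict with "camera_matrix" (3x3 intrinsics, pixels), "view" (4x4, takes a point from world to camera coordinates); the wrist camera has in their place "T_tool_cam" (4x4, takes a point from camera to tool coordinates, whose origin is the TCP and whose axes are the flange's). Camera axes: x right, y up, looking along -z (the intrinsics and any distortion apply to the point x, -y, -z); pixel columns grow to the right and rows downward; lengths in mm; the calibration is good to about 2 mm. A picture is of the moment at which its call begins: read the wrist's pose just before it. camera_info takes no time and is no camera call.
- arm.job_done(): hands the job in; it is judged then, once.
The state is a dict: "clock": time; "joints": joint angles; "joint_vel": joint speeds; "joint_efforts": joint torques, N m; "position": TCP position; "ee_rot": TCP orientation; "contact_force": force on the tool from outside, world axes, zero at the start; "wrist_torque": the same for the moment, N m; "gripper_width": finger opening in mm; "grasp_force": force on a finger pad.
Only numpy, scipy, OpenCV 4.12 (cv2) and the standard library are available. Lean on these libraries where they do the work, as an engineer would, in place of code of your own. Each camera call takes 0.05 s, during which the arm holds its last target. There are 200 camera calls.

### The job

Take the yellow nozzle caddy off the short rack behind the clamp jig and, without setting it down and keeping it level so that the nozzles stay in their cells, hang it by its lip on the free part of the long station rail. Then slide it along the rail towards the blue stop until its pin snaps past the white spring roller and the caddy sits fully home against the stop, pushing gently by feel so that nothing is jammed or forced, and let go. Leave the cup and the offcuts where they are.

Things in the scene. Friction and masses are not known exactly. Their poses are not given: they have to be found in the camera images.
- caddy_grip (a point): Centre of the black rubber grip across the top of the caddy's bail: a level bar 84 mm long (along the caddy's y), 16 mm wide (x), 24 mm high, free below and beside. Axes as caddy. The loaded caddy weighs about 0.5 kg; its centre of mass lies below the grip.
- caddy: Yellow caddy. Origin: middle of the lip's underside (on the rail's top edge, centred, when hung). x into the rail, y along the lip, z up. Lip 100 mm long, its slot open below, x -5 to 5 mm, between the back plate (-x side) and a rear tab 16 mm deep with flared edge. Grip at (-42, 0, 45) mm. Tray x -89 to -9, y -55 to 55 mm, underside z -105 mm. Hanging alone it may lean forward up to 3 degrees.
- caddy_pin (a point): Centre of the steel cross pin, 10 mm diameter, on the index tongue that sticks out to the caddy's +y above the lip; at (0, 76, 13) mm in the caddy. The tongue, 10 mm wide, z = 4 to 12 mm, ends 7 mm beyond the pin. The pin meets the roller 8 mm before its axis, lifts it 4 mm in passing (a push of about 8 to 17 N with friction), then is drawn in; home it is 7 mm past the axis.
- nozzle_a: Copper gas nozzle, 24 mm diameter, 64 mm high, standing loose (it can lean) in a cell of the caddy's tray, 33 x 35 mm, (base at z = -102 mm in the caddy); origin at its foot.
- nozzle_b: Second copper gas nozzle, the same, in another cell.
- nozzle_c: Third copper gas nozzle, the same, in another cell.
- rack_rail (a point): Middle of the top edge of the short rack rail where the caddy hangs at the start: steel flat bar 180 mm long (y), 6 mm thick (x), 160 mm above the bench, free on both sides for the upper 32 mm. x away from the side where the caddy hangs, y along the rail, z up.
- station_rail (a point): Middle of the top edge of the long station rail: polished steel flat bar 300 mm long (y), 6 mm thick (x), 160 mm above the bench, free on both sides for the upper 32 mm. x away from the side where the caddy hangs (as the caddy's x), y along the rail towards the stop, z up. A caddy hung with its origin between y = -90 and -40 mm is clear of the roller.
- station: Fixed station frame with the long rail and the stop; origin on the bench below the rail, axes as the rail's. The blue stop with a white spring roller above the rail is clamped somewhere on its +y half: the roller axis lies between y = 65 and 115 mm, differs each time and is not reported. The rubber bumper that the tongue's end meets is 14 mm beyond the roller axis.
- cup: Paper coffee cup, 88 mm diameter, 98 mm high, bystander; origin under its centre.
- tube: Black square tube offcut, 55 x 55 x 52 mm, bystander; origin under its centre.
- offcut: Angle steel offcut standing on end, 60 x 60 x 58 mm, bystander; origin under its centre.

How it is judged (in metres and radians):
On the way, in this order (a step that is already met when the one before it is completed fails the run):
1. the caddy is lifted off the rack, held by the gripper (z of caddy in the frame of rack_rail above 0.025 m and contact force between the fingers and caddy above 1 N), for 0.2 s.
2. it hangs by its lip on the station rail, level, short of the roller (x of caddy in the frame of station_rail between -0.006 and 0.006 m and z of caddy in the frame of station_rail between -0.004 and 0.004 m and angle between caddy's own z axis and vertical below 0.1 rad and angle between the y axis of caddy and the y axis of station, either way round below 0.1 rad and contact force between caddy and station above 0.5 N and height (world z) of roller below 0.181 m), for 0.2 s.
3. slid along the rail, its pin lifts the spring roller by over 3 mm (x of caddy in the frame of station_rail between -0.006 and 0.006 m and z of caddy in the frame of station_rail between -0.004 and 0.004 m and angle between caddy's own z axis and vertical below 0.1 rad and angle between the y axis of caddy and the y axis of station, either way round below 0.1 rad and contact force between caddy and station above 0.5 N and height (world z) of roller above 0.183 m).
At the end, for the whole second after the job is handed in: The caddy hangs level on the station rail by its lip (6 mm across, 4 mm in height, 0.1 rad), its pin past the roller and its tongue within 1.5 mm of the stop (roller raised 0.3 to 2.6 mm from its rest), at rest and released, the nozzles upright in their cells (0.6 rad) (x of caddy in the frame of station_rail between -0.006 and 0.006 m and z of caddy in the frame of station_rail between -0.004 and 0.004 m and angle between caddy's own z axis and vertical below 0.1 rad and angle between the y axis of caddy and the y axis of station, either way round below 0.1 rad and contact force between caddy and station above 0.5 N and height (world z) of roller between 0.1803 and 0.1826 m and linear speed of caddy below 0.01 m/s and angle between each of nozzle_a, nozzle_b, nozzle_c's own z axis and vertical below 0.6 rad and distance between each of nozzle_a, nozzle_b, nozzle_c and caddy below 0.135 m); the robot touches nothing.
It fails at once if the caddy is tilted by more than 13 degrees (angle between caddy's own z axis and vertical above 0.23 rad).
It fails at once if the caddy is set down or dropped (more than 20 mm below its hanging height) (height (world z) of caddy below 0.14 m).
It fails at once if the caddy is jammed: pressed on the stop's bumper with more than 40 N, or on the whole station (frame, rail, roller and stop, all contacts added) with more than 80 N (contact force between caddy and bumper above 40 N or contact force between caddy and station above 80 N).
It fails at once if the cup, the tube offcut or the angle offcut is moved more than 20 mm (distance of any of cup, tube, offcut from where it was at the start of the episode above 0.02 m).
It also fails if it takes over 51 s, if anything falls off the work surface, if the arm or the gripper's body presses on something with over 40 N, if the wrist force passes 120 N, or if a joint passes its speed limit or range.

## Working session

There is one attempt and no reset: what is moved stays moved. The work goes in short steps, Python scripts to look and compute and a tool call to move; the robot and the scene stay as the last step left them, time stands still between calls to the robot, and variables do not carry over. Pictures are saved under pics/ and viewed, at most 10 in all, crops included, and the job is handed in when it is done.

Besides the shell and the picture viewer there is one more tool, called after "Call:" by a JSON object that holds its "fn" and its "kwargs". step_arm: Moves the arm, as the interface text tells. Its arguments: {"type":"object","properties":{"motion":{"type":"array","items":{"type":"object","properties":{"dr":{"type":"array","items":{"type":"number"}},"slide":{"type":"array","items":{"type":"number"}},"jaw":{"type":"number"}}}}},"required":["motion"]}

```bash
mkdir -p pics; ls; python3 - <<'E'
from bench import arm, optics
import cv2,numpy as np
np.set_printoptions(suppress=True,precision=3)
for n in ("scene","top"):
    im=optics.get_image(n); cv2.imwrite(f"pics/{n}0.png",im)
for n in ("scene","top","wrist"): print(n,optics.camera_info(n))
print(arm.read_state())
E
```

```text
pics
scene {'camera_matrix': array([[441.287,   0.   , 314.963],
       [  0.   , 441.287, 242.774],
       [  0.   ,   0.   ,   1.   ]]), 'view': array([[  -0.436,   -0.9  ,    0.001,  262.059],
       [   0.359,   -0.173,    0.917, -307.393],
       [  -0.825,    0.4  ,    0.398, -522.157],
       [   0.   ,    0.   ,    0.   ,    1.   ]])}
top {'camera_matrix': array([[600.538,   0.   , 326.329],
       [  0.   , 600.538, 245.245],
       [  0.   ,   0.   ,   1.   ]]), 'view': array([[   -0.026,    -1.   ,    -0.006,    56.849],
       [    0.979,    -0.027,     0.203,  -499.305],
       [   -0.203,    -0.   ,     0.979, -1175.032],
       [    0.   ,     0.   ,     0.   ,     1.   ]])}
wrist {'camera_matrix': array([[350.473,   0.   , 315.166],
       [  0.   , 350.473, 236.332],
       [  0.   ,   0.   ,   1.   ]]), 'T_tool_cam': array([[   0.   ,    0.962,    0.274,   68.107],
       [   1.   ,   -0.   ,   -0.   ,   -0.862],
       [  -0.   ,    0.274,   -0.962, -142.996],
       [   0.   ,    0.   ,    0.   ,    1.   ]])}
{'clock': 0.1, 'joints': array([-1.038,  0.386,  0.007, -0.   , -1.194, -0.259]), 'joint_vel': array([-0.001, -0.001,  0.004,  0.002,  0.   ,  0.   ]), 'joint_efforts': array([ -0.001, -39.332,  18.893,   4.198,  -0.003,   0.   ]), 'position': array([ 168.873, -601.205,  230.317]), 'ee_rot': array([-0.136,  0.991,  0.001, -0.   ]), 'contact_force': array([-0.105, -0.056,  0.07 ]), 'wrist_torque': array([ 0.002, -0.037,  0.024]), 'grasp_force': 0.0, 'gripper_width': 85.40824205579352}
```

View pics/scene0.png

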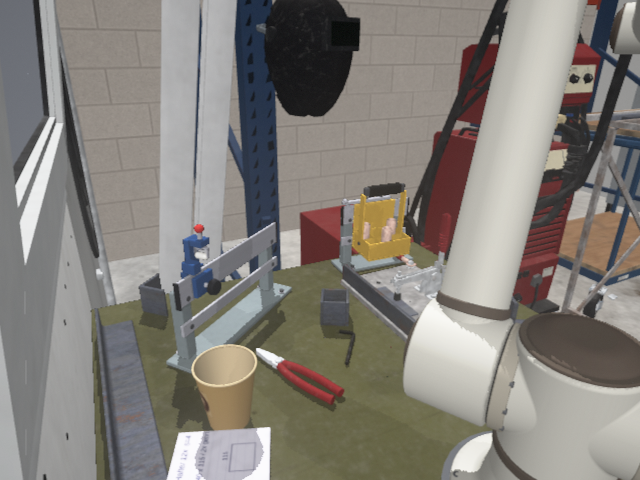

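View pics/top0.png

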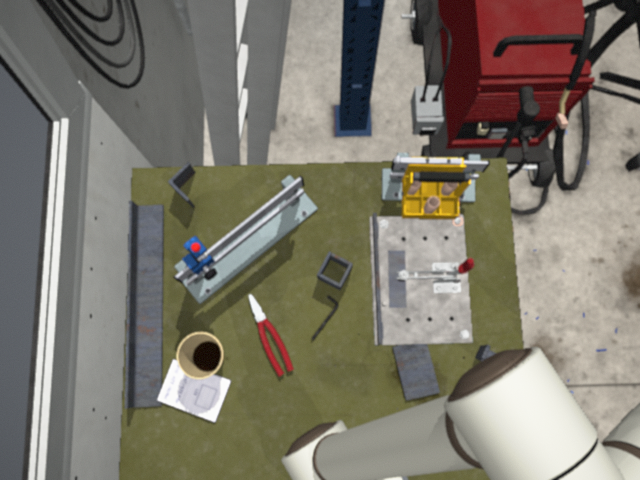

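The scene view shows the caddy at about (383,225) and the station rail with its blue stop at (195,255). The top view shows the caddy at (433,190), the rail from (178,275) to (300,185), the stop at (195,250), the cup at (200,355) and the tube at (335,270). I'll enlarge both areas of the top view.

```bash
python3 - <<'E'
import cv2,numpy as np
t=cv2.imread("pics/top0.png"); s=cv2.imread("pics/scene0.png")
a=cv2.resize(t[165:305,165:325],(400,350),interpolation=cv2.INTER_CUBIC) #x2.5
b=cv2.resize(t[145:225,370:498],(400,250),interpolation=cv2.INTER_CUBIC) #3.125
c=cv2.resize(s[210:370,160:300],(400,457),interpolation=cv2.INTER_CUBIC)
d=np.zeros((600,800,3),np.uint8); d[:350,:400]=a; d[350:,:400]=b
d[:300,400:]=cv2.resize(s[215:320,165:305],(400,300),interpolation=cv2.INTER_CUBIC) #2.857
d[300:,400:]=cv2.resize(s[170:275,325:465],(400,300),interpolation=cv2.INTER_CUBIC)
cv2.imwrite("pics/comp.png",d)
E
```

```text
(no output)
```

View pics/comp.png

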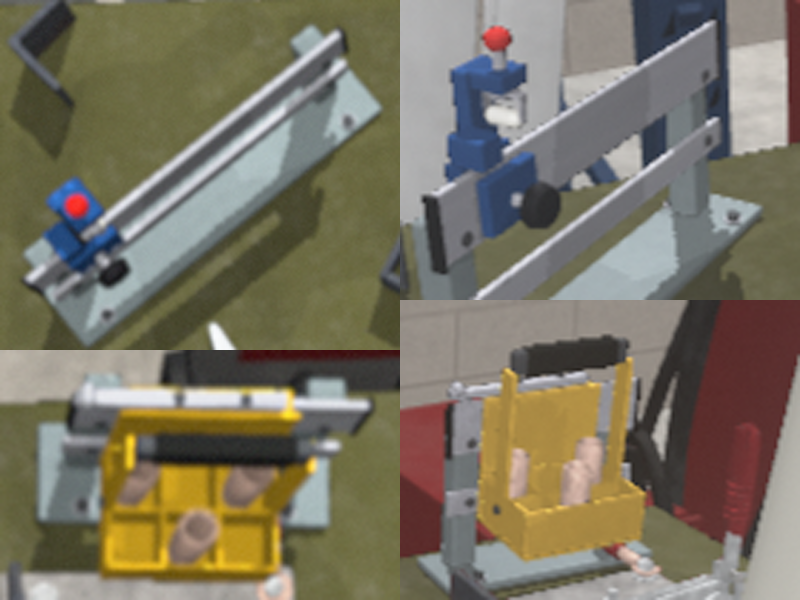

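The crops show the rail's top edge running in the top view from about (178,276) to (299,181). The grip's centre is near (442,176) in the top view and (384.5,189) in the scene view. The white roller is near scene (202,254). Next I'll triangulate these.

```bash
cat > h.py <<'E'
from bench import arm, optics
import cv2,numpy as np
from scipy.spatial.transform import Rotation as R
np.set_printoptions(suppress=True,precision=2)
def ray(name,px,st=None):
    i=optics.camera_info(name); K=i["camera_matrix"]
    d=np.linalg.inv(K)@[px[0],px[1],1]; d=np.array([d[0],-d[1],-d[2]])
    if name=="wrist":
        T=np.eye(4); T[:3,:3]=R.from_quat(st["ee_rot"]).as_matrix(); T[:3,3]=st["position"]; M=T@i["T_tool_cam"]
    else: M=np.linalg.inv(i["view"])
    return M[:3,3],M[:3,:3]@d
def onz(name,px,z,st=None):
    o,d=ray(name,px,st); return o+d*(z-o[2])/d[2]
def tri(*rs):
    A=0;b=0
    for o,d in rs:
        d=d/np.linalg.norm(d);P=np.eye(3)-np.outer(d,d);A=A+P;b=b+P@o
    return np.linalg.solve(A,b)
E
python3 - <<'E'
from h import *
A=lambda x,y:(165+x/2.5,165+y/2.5); B=lambda x,y:(370+x/3.125,145+(y-350)/3.125)
C=lambda x,y:(165+(x-400)/2.857,215+y/2.857); D=lambda x,y:(325+(x-400)/2.857,170+(y-300)/2.857)
r=onz("top",A(338,38),160); l=onz("top",A(32,278),160)
print("station ends",r,l,np.linalg.norm(r-l),np.degrees(np.arctan2(*(l-r)[[1,0]])),(r+l)/2)
print("scene stn right top end",tri(ray("top",A(338,38)),ray("scene",C(716,24))))
r2=onz("top",B(366,406),160); l2=onz("top",B(74,397),160)
print("rack",r2,l2,np.linalg.norm(r2-l2),np.degrees(np.arctan2(*(l2-r2)[[1,0]])),(r2+l2)/2)
print("grip top z217",onz("top",B(225,447),217),"tri",tri(ray("top",B(225,447)),ray("scene",D(571,356))))
print("gripends",onz("top",B(135,446),217),onz("top",B(310,450),217))
print("redball",tri(ray("top",A(76,206)),ray("scene",C(497,38))))
o,d=ray("scene",C(502,115)); # intersect with vertical plane of rail
p0=(r+l)/2; u=(l-r)/np.linalg.norm(l-r); n=np.cross(u,[0,0,1])
X=o+d*((p0-o)@n)/(d@n); print("roller",X,"y along",(X-p0)@u)
print("tube",onz("top",(335,271),26),"cup",onz("top",(200,355),98))
E
```

```text
station ends [605.67  89.89 160.  ] [427.37 318.31 160.  ] 289.76783557828804 127.97610607101052 [516.52 204.1  160.  ]
scene stn right top end [605.81  89.67 159.16]
rack [ 630.21 -267.47  160.  ] [640.98 -89.57 160.  ] 178.2263959840153 86.53418636146881 [ 635.59 -178.52  160.  ]
grip top z217 [ 587.91 -168.12  217.  ] tri [ 592.57 -171.27  202.33]
gripends [ 589.96 -116.33  217.  ] [ 584.74 -216.9   217.  ]
redball [466.25 271.79 229.02]
roller [461.21 274.96 184.2 ] y along 89.8921526849192
tube [451.08  27.05  26.  ] cup [285.3  288.18  98.  ]
```

Call:
{"fn": "step_arm", "kwargs": {"motion": [{"dr": [0, 0, -1], "slide": [-50, 29, -15], "jaw": 85}, {"dr": [0, 0, -2.2], "slide": [-105, 60, -30], "jaw": 85}, {"dr": [0, 0, -3.4], "slide": [-157, 90, -50], "jaw": 85}, {"dr": [0, 0, -4.6], "slide": [-209, 120, -50], "jaw": 85}, {"dr": [0, 0, -5.7], "slide": [-261, 150, -50], "jaw": 85}, {"dr": [0, 0, -6.8], "slide": [-313, 180, -50], "jaw": 85}, {"dr": [0, 0, -7.8], "slide": [-365, 210, -50], "jaw": 85}, {"dr": [0, 0, -8.86], "slide": [-417, 240, -50], "jaw": 85}]}}

```text
clock: 1.1
position: [506.5, -256.1, 281.1]
ee_rot: [-0.687, 0.726, 0.0, -0.0]
contact_force: [-0.2, -1.4, -0.7]
gripper_width: 85.3
grasp_force: 0.0
```

```bash
cat >> h.py <<'E'
def go(target,yaw,st=None):
    "slide + dr to put TCP at target, tool down, tool y at yaw deg (world)"
    st=st or arm.read_state(); M=R.from_quat(st["ee_rot"]); c,s=np.cos(np.radians(yaw)),np.sin(np.radians(yaw))
    W=R.from_matrix(np.array([[-s,c,0],[c,s,0],[0,0,-1]]).T)
    print("clock %.2f"%st["clock"],"pos",st["position"],"slide",M.inv().apply(np.array(target)-st["position"]),"dr",(M.inv()*W).as_rotvec(degrees=True)/8,"F",st["contact_force"],"w %.1f g %.1f"%(st["gripper_width"],st["grasp_force"]))
E
python3 - <<'E'
from h import *
M=R.from_quat(arm.read_state()["ee_rot"]).as_matrix(); print(M)
go([592,-171,276],176.5)
E
```

```text
[[-0.05 -1.   -0.  ]
 [-1.    0.05  0.  ]
 [-0.    0.   -1.  ]]
clock 1.10 pos [ 506.49 -256.13  281.06] slide [-89.7  -80.7    5.04] dr [0.   0.   0.04] F [-0.25 -1.38 -0.72] w 85.3 g 0.0
```

Call:
{"fn": "step_arm", "kwargs": {"motion": [{"dr": [0, 0, 0], "slide": [-30, -27, 0], "jaw": 85}, {"dr": [0, 0, 0], "slide": [-60, -54, 0], "jaw": 85}, {"dr": [0, 0, 0.04], "slide": [-80, -72, 0], "jaw": 85}, {"dr": [0, 0, 0.04], "slide": [-90, -81, 0], "jaw": 85}, {"dr": [0, 0, 0.04], "slide": [-90, -81, 0], "jaw": 85}, {"dr": [0, 0, 0.04], "slide": [-90, -81, 0], "jaw": 85}, {"dr": [0, 0, 0.04], "slide": [-90, -81, 0], "jaw": 85}, {"dr": [0, 0, 0.04], "slide": [-90, -81, 0], "jaw": 85}]}}

```text
clock: 2.1
position: [591.4, -173.5, 281.6]
ee_rot: [-0.683, 0.73, -0.0, 0.0]
contact_force: [-0.6, 0.4, 0.5]
gripper_width: 85.0
grasp_force: 0.0
```

```bash
python3 - <<'E'
from h import *
go([592,-171,276],176.5)
cv2.imwrite("pics/w1.png",optics.get_image("wrist"))
E
```

```text
clock 2.10 pos [ 591.4  -173.48  281.59] slide [-2.52 -0.43  5.59] dr [-0.    0.   -0.04] F [-0.59  0.38  0.51] w 85.0 g 0.0
```

View pics/w1.png

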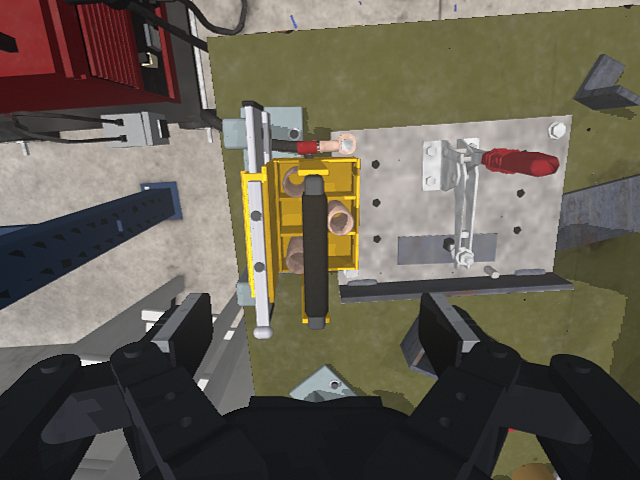

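The wrist view shows the black grip running from about (314,178) to (316,328). The rail's top edge and the caddy lip are near column 258, and the tongue's end is at (263,332).

```bash
python3 - <<'E'
from h import *
st=arm.read_state(); im=cv2.imread("pics/w1.png")
m=((im.max(2)<70)*255).astype(np.uint8); m[:150]=0;m[345:]=0;m[:,:290]=0;m[:,345:]=0
n,l,s,c=cv2.connectedComponentsWithStats(m); k=1+s[1:,4].argmax(); print(s[k],c[k])
x,y,w,h=s[k][:4]
for r in range(y+5,y+h,30):
    xs=np.where(l[r]==k)[0]; print(r,xs.min(),xs.max())
a=onz("wrist",(x+w/2,y),217,st);b=onz("wrist",(x+w/2,y+h),217,st);print(a,b,np.linalg.norm(a-b))
a=onz("wrist",(253,103),160,st);b=onz("wrist",(263,320),172,st);print("rail",a,b)
E
```

```text
[ 302  192   35  134 2955] [315.26 254.27]
197 302 325
227 303 326
257 304 327
287 305 327
317 310 324
[ 587.95 -211.32  217.  ] [ 593.55 -122.17  217.  ] 89.32529083826066
rail [ 630.84 -268.83  160.  ] [ 639.65 -104.35  172.  ]
```

Call:
{"fn": "step_arm", "kwargs": {"motion": [{"dr": [0, 0, -0.15], "slide": [-5.5, 1.7, 15], "jaw": 85}, {"dr": [0, 0, -0.15], "slide": [-5.5, 1.7, 40], "jaw": 85}, {"dr": [0, 0, -0.15], "slide": [-5.5, 1.7, 65], "jaw": 85}, {"dr": [0, 0, -0.15], "slide": [-5.5, 1.7, 85], "jaw": 85}, {"dr": [0, 0, -0.15], "slide": [-5.5, 1.7, 96], "jaw": 85}, {"dr": [0, 0, -0.15], "slide": [-5.5, 1.7, 96], "jaw": 50}, {"dr": [0, 0, -0.15], "slide": [-5.5, 1.7, 96], "jaw": 30}, {"dr": [0, 0, -0.15], "slide": [-5.5, 1.7, 96], "jaw": 25}]}}

```text
clock: 3.15
position: [591.0, -167.3, 186.3]
ee_rot: [-0.691, 0.723, -0.001, 0.001]
contact_force: [-0.3, 0.6, 0.2]
gripper_width: 31.9
grasp_force: 0.0
```

Call:
{"fn": "step_arm", "kwargs": {"motion": [{"dr": [0, 0, 0], "slide": [0, 0, 0], "jaw": 20}, {"dr": [0, 0, 0], "slide": [0, 0, 0], "jaw": 10}, {"dr": [0, 0, 0], "slide": [0, 0, 0], "jaw": 5}, {"dr": [0, 0, 0], "slide": [0, 0, 0], "jaw": 5}, {"dr": [0, 0, 0], "slide": [0, 0, 0], "jaw": 5}, {"dr": [0, 0, 0], "slide": [0, 0, 0], "jaw": 5}, {"dr": [0, 0, 0], "slide": [0, 0, 0], "jaw": 5}, {"dr": [0, 0, 0], "slide": [0, 0, 0], "jaw": 5}]}}

```text
clock: 4.15
position: [592.3, -167.5, 186.5]
ee_rot: [-0.691, 0.723, -0.002, 0.002]
contact_force: [4.4, 0.1, 2.9]
gripper_width: 15.2
grasp_force: 60.7
```

```bash
python3 - <<'E'
from h import *
go([590,-168,260],177.5)
E
```

```text
clock 4.15 pos [ 592.33 -167.47  186.5 ] slide [  0.67   1.94 -73.51] dr [-0.04 -0.   -0.  ] F [4.42 0.07 2.95] w 15.2 g 60.7
```

Call:
{"fn": "step_arm", "kwargs": {"motion": [{"dr": [0, 0, 0], "slide": [0, 0, -3], "jaw": 5}, {"dr": [0, 0, 0], "slide": [0, 0, -9], "jaw": 5}, {"dr": [0, 0, 0], "slide": [0, 0, -18], "jaw": 5}, {"dr": [0, 0, 0], "slide": [0, 0, -30], "jaw": 5}, {"dr": [0, 0, 0], "slide": [0, 0, -43], "jaw": 5}, {"dr": [0, 0, 0], "slide": [0, 0, -56], "jaw": 5}, {"dr": [0, 0, 0], "slide": [0, 0, -65], "jaw": 5}, {"dr": [0, 0, 0], "slide": [0, 0, -70], "jaw": 5}]}}

```text
clock: 5.15
position: [590.4, -167.3, 256.0]
ee_rot: [-0.691, 0.723, -0.0, 0.0]
contact_force: [0.6, -0.8, -4.8]
gripper_width: 15.1
grasp_force: 58.8
```

```bash
python3 - <<'E'
from h import *
go([520,131,256],218)
print(arm.read_state()["wrist_torque"])
E
```

```text
clock 5.15 pos [ 590.35 -167.26  256.03] slide [-294.82   83.6     0.07] dr [-0.    0.   -5.07] F [ 0.56 -0.85 -4.81] w 15.1 g 58.8
[ 0.02  0.02 -0.02]
```

Call:
{"fn": "step_arm", "kwargs": {"motion": [{"dr": [0, 0, -0.08], "slide": [-4, 1, 0], "jaw": 5}, {"dr": [0, 0, -0.25], "slide": [-14, 4, 0], "jaw": 5}, {"dr": [0, 0, -0.5], "slide": [-30, 8.5, 0], "jaw": 5}, {"dr": [0, 0, -0.88], "slide": [-51, 14.5, 0], "jaw": 5}, {"dr": [0, 0, -1.3], "slide": [-75, 21, 0], "jaw": 5}, {"dr": [0, 0, -1.72], "slide": [-100, 28.5, 0], "jaw": 5}, {"dr": [0, 0, -2.15], "slide": [-125, 35.5, 0], "jaw": 5}, {"dr": [0, 0, -2.58], "slide": [-150, 42.5, 0], "jaw": 5}]}}

```text
clock: 6.15
position: [553.8, -13.7, 255.2]
ee_rot: [0.811, -0.586, -0.0, -0.0]
contact_force: [0.9, 0.1, -5.6]
gripper_width: 14.7
grasp_force: 58.8
```

```bash
python3 - <<'E'
from h import *
go([520,131,256],218)
E
```

```text
clock 6.15 pos [553.85 -13.71 255.23] slide [-148.01  -13.36   -0.73] dr [ 0.    0.   -2.46] F [ 0.93  0.1  -5.56] w 14.7 g 58.8
```

Call:
{"fn": "step_arm", "kwargs": {"motion": [{"dr": [0, 0, -0.42], "slide": [-25, -2.2, 0], "jaw": 5}, {"dr": [0, 0, -0.85], "slide": [-50, -4.5, 0], "jaw": 5}, {"dr": [0, 0, -1.27], "slide": [-75, -6.8, 0], "jaw": 5}, {"dr": [0, 0, -1.7], "slide": [-100, -9, 0], "jaw": 5}, {"dr": [0, 0, -2.05], "slide": [-121, -11, 0], "jaw": 5}, {"dr": [0, 0, -2.3], "slide": [-137, -12.4, 0], "jaw": 5}, {"dr": [0, 0, -2.42], "slide": [-145, -13.1, 0], "jaw": 5}, {"dr": [0, 0, -2.46], "slide": [-148, -13.4, 0], "jaw": 5}]}}

```text
clock: 7.15
position: [521.3, 129.7, 255.3]
ee_rot: [0.898, -0.44, -0.0, 0.0]
contact_force: [0.5, -0.0, -5.8]
gripper_width: 15.0
grasp_force: 58.8
```

Call:
{"fn": "step_arm", "kwargs": {"motion": [{"dr": [0, 0, 0], "slide": [0, 0, 0], "jaw": 5}, {"dr": [0, 0, 0], "slide": [0, 0, 0], "jaw": 5}, {"dr": [0, 0, 0], "slide": [0, 0, 0], "jaw": 5}, {"dr": [0, 0, 0], "slide": [0, 0, 0], "jaw": 5}, {"dr": [0, 0, 0], "slide": [0, 0, 0], "jaw": 5}, {"dr": [0, 0, 0], "slide": [0, 0, 0], "jaw": 5}, {"dr": [0, 0, 0], "slide": [0, 0, 0], "jaw": 5}, {"dr": [0, 0, 0], "slide": [0, 0, 0], "jaw": 5}]}}

```text
clock: 8.15
position: [521.5, 129.3, 255.3]
ee_rot: [0.898, -0.44, 0.0, 0.0]
contact_force: [-0.4, -0.1, -5.8]
gripper_width: 15.0
grasp_force: 58.7
```

```bash
python3 - <<'E'
from h import *
go([520,131,256],218)
w=optics.get_image("wrist");cv2.imwrite("pics/w2.png",w)
cv2.imwrite("pics/t2.png",optics.get_image("top"));cv2.imwrite("pics/s2.png",optics.get_image("scene"))
E
```

```text
clock 8.15 pos [521.5  129.32 255.3 ] slide [-2.24  0.15 -0.7 ] dr [ 0.   -0.   -0.03] F [-0.44 -0.14 -5.78] w 15.0 g 58.7
```

View pics/w2.png

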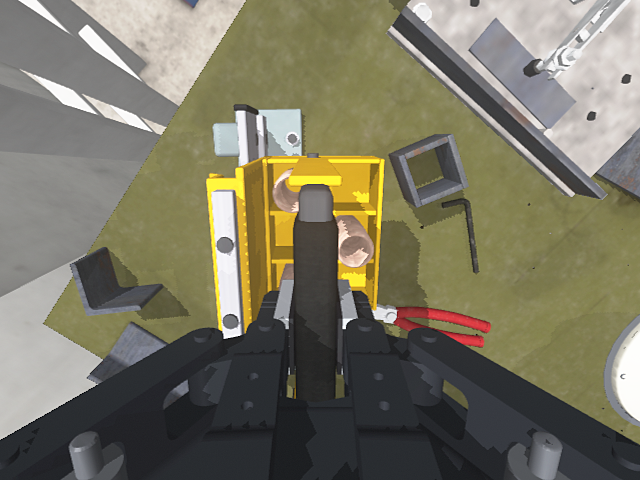

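The wrist view shows the held caddy with its lip strip at columns 217–235. The station rail's end is visible beyond it at (236–260, 105–165). I'll read the rail's edges numerically.

```bash
python3 - <<'E'
from h import *
im=cv2.imread("pics/w2.png")
for r in (113,120,128,136,144,152): print(r,im[r,228:272].mean(1).astype(int))
for r in (200,230,260,290,320): print(r,im[r,205:250,0])
E
```

```text
113 [116 115 115 112 108 105 110 160 233 249 244 244 245 245 245 243 220 159
  95 107 112 115 110  90  75  65  49  44  37  24 102 195 218 215 214 215
 215 214 214 214 214 214 215 216]
120 [115 114 115 114 108 106 100 150 215 221 244 246 244 245 245 243 234 190
 108 105 109 109 109 108 108 109 107  93 176 255 251 247 248 248 201 109
 102 121 183 222 214 213 213 213]
128 [201 201 199 199 199 199 199 198 194 221 247 244 244 244 244 245 243 216
 155  95 107 110 109 109 108 110 109 102 124 226 255 250 248 246 230 163
  97 100 151 224 219 214 214 214]
136 [201 202 202 202 199 200 200 200 199 186 204 246 247 245 245 245 243 234
 191 108 106 110 110 109 109 110 109  94  70  76 149 201 193 191 199 186
  98  90  67 111 166 158 155 154]
144 [196 196 197 196 197 199 199 198 197 194 220 246 243 244 245 245 245 243
 217 155  96 107 111 111 109 110 113 105  74  69 136 203 196 196 194 172
 136 106  94  95 138 159 156 157]
152 [196 195 195 197 196 195 196 196 195 197 180 192 246 247 245 245 245 244
 235 191 109 106 110 111 110 110 110 111 109 108 143 192 197 197 198 190
 157 101 108 121 152 158 157 1
[... 243 characters left out ...]
1 247 246 246 246 248 249
 249 248 246 246 245 239 238 238 239 242 238 184 117  96  99  78  47  52
  53  51  52  51  49  45  44  43  43]
260 [ 89  90  93  95  97  96  91  83  65  54  35 186 255 252 248 247 246 247
 248 249 249 249 247 247 247 247 247 246 245 242 237 179 106  97  96  65
  47  50  51  50  50  49  48  44  41]
290 [ 83  85  89  94  98 100 102 107 110 112  99  53  46  85 204 255 246 243
 242 242 243 244 244 243 242 241 241 241 241 241 243 245 239 177 100  99
  91  53  47  48  48  49  49  48  49]
320 [ 79  77  78  77  78  78  77  78  81  77  80  86  83  58  46  33 132 199
 109 119 121 122 122 120 120 119 118 118 118 119 120 107  55 160 255 171
  92  99  91  48  41  43  42  42  43]
```

```bash
python3 - <<'E'
import cv2,numpy as np
t=cv2.imread("pics/t2.png"); s=cv2.imread("pics/s2.png"); w=cv2.imread("pics/w2.png")
d=np.zeros((600,800,3),np.uint8)
d[:300,:400]=cv2.resize(t[165:285,165:325],(400,300),interpolation=cv2.INTER_CUBIC)
d[:300,400:]=cv2.resize(s[150:300,160:360],(400,300),interpolation=cv2.INTER_CUBIC)
d[300:,:400]=cv2.resize(w[95:170,210:310],(400,300),interpolation=cv2.INTER_CUBIC)
cv2.imwrite("pics/comp2.png",d)
E
```

```text
(no output)
```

View pics/comp2.png

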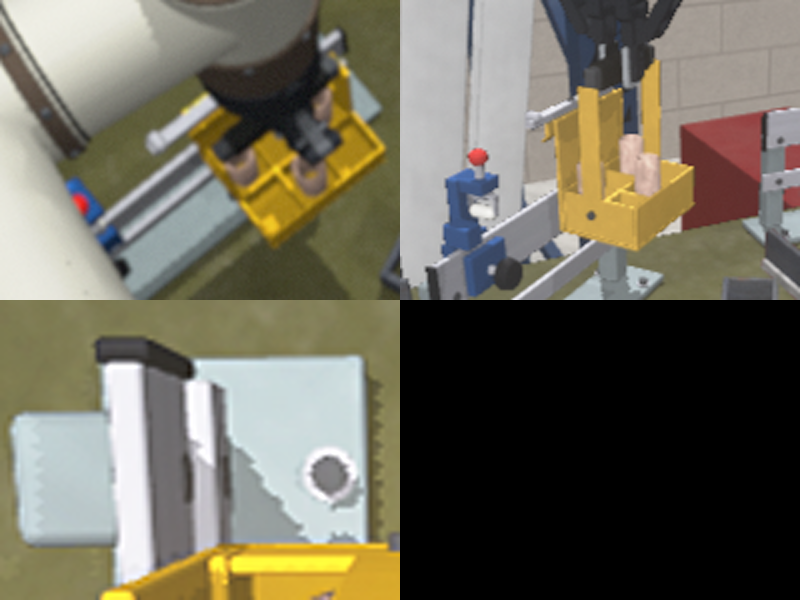

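The top crop shows the held caddy above the rail. The stop is at lower left and the tongue's end points toward it. In the scene crop the caddy looks level with its nozzles upright.

```bash
python3 - <<'E'
from h import *
st=arm.read_state(); M=R.from_quat(st["ee_rot"]); 
def show(n,a,b,z):
    P=[onz("wrist",p,z,st) for p in (a,b)]; Q=[M.inv().apply(p-st["position"]) for p in P]; d=Q[1]-Q[0]
    print(n,P,"tool:",Q,"deg vs -toolx",np.degrees(np.arctan2(d[1],-d[0])))
show("rail",(240.3,113),(243.9,152),160)
show("railend",(240.3,107),(243.9,152),160)
for z in (231,233,235): show("lip",(221.6,200),(228.6,290),z)
show("grip top",(315,225),(315,290),255.3+19+12)
im=cv2.imread("pics/w2.png")
for r in (225,250,275):
    x=np.where(im[r,280:360].max(1)<75)[0]+280; print(r,x.min(),x.max())
E
```

```text
rail [array([612.42,  91.94, 160.  ]), array([596.73, 110.63, 160.  ])] tool: [array([ 85.24, -48.98,  95.31]), array([ 60.85, -48.03,  95.31])] deg vs -toolx 2.2485242254748745
railend [array([614.47,  88.94, 160.  ]), array([596.73, 110.63, 160.  ])] tool: [array([ 88.86, -48.77,  95.31]), array([ 60.85, -48.03,  95.31])] deg vs -toolx 1.5246637850523659
lip [array([583.14, 124.85, 231.  ]), array([554.1 , 162.03, 231.  ])] tool: [array([ 41.29, -45.99,  24.31]), array([ -5.89, -45.81,  24.31])] deg vs -toolx 0.2275703123504273
lip [array([582.93, 124.24, 233.  ]), array([554.23, 160.98, 233.  ])] tool: [array([ 41.64, -45.45,  22.31]), array([ -4.97, -45.27,  22.31])] deg vs -toolx 0.22757031235052147
lip [array([582.72, 123.64, 235.  ]), array([554.37, 159.92, 235.  ])] tool: [array([ 41.99, -44.92,  20.31]), array([ -4.06, -44.73,  20.31])] deg vs -toolx 0.2275703123503799
grip top [array([548.41,  96.13, 286.3 ]), array([534.16, 114.53, 286.3 ])] tool: [array([ 42.72,  -0.95, -30.99]), array([ 19.45,  -0.95, -30.99])] deg vs -toolx 0.000928086870160569
225 294 336
250 294 337
275 294 336
```

```bash
python3 - <<'E'
from h import *
g=cv2.cvtColor(cv2.imread("pics/top0.png"),cv2.COLOR_BGR2GRAY).astype(float)
P=[]
for x in range(218,294,4):
    y0=int(165+(230-(x-165-40)*2.5*0.79)/2.5); 
    seg=g[y0-9:y0+10,x]; w=np.where(seg>190)[0]
    if len(w): 
        # first run = upper strip
        run=[w[0]]
        for k in w[1:]:
            if k==run[-1]+1: run.append(k)
            else: break
        s=np.clip(seg[run[0]-1:run[-1]+2]-150,0,None) if run[0]>0 else np.ones(1)
        y=y0-9+(np.arange(run[0]-1,run[-1]+2)*s).sum()/s.sum() if run[0]>0 else np.nan
        p=onz("top",(x,y),160); P.append(p); print(x,round(y,1),p[:2],len(run))
P=np.array(P); P=P[~np.isnan(P[:,0])]
l=cv2.fitLine(P[:,:2].astype(np.float32),cv2.DIST_HUBER,0,.01,.01).ravel(); print(l,np.degrees(np.arctan2(l[1],l[0])))
E
```

```text
218 242.8 [488.17 244.94] 3
222 239.5 [494.23 237.55] 2
226 236.4 [499.97 230.14] 2
230 233.3 [505.72 222.72] 2
234 230.2 [511.46 215.27] 2
238 227.0 [517.53 207.82] 3
242 223.7 [523.58 200.35] 2
246 220.5 [529.54 192.86] 2
250 217.4 [535.44 185.36] 2
254 214.2 [541.29 177.84] 2
258 210.9 [547.6 170.3] 3
262 207.6 [553.76 162.75] 3
266 204.6 [559.51 155.18] 3
270 201.5 [565.31 147.6 ] 2
274 198.4 [571.2 140. ] 2
278 195.2 [577.14 132.38] 3
282 192.1 [583.16 124.75] 3
286 188.6 [589.77 117.09] 3
290 185.1 [596.41 109.41] 3
[  0.62  -0.78 544.72 173.72] -51.550552
```

Call:
{"fn": "step_arm", "kwargs": {"motion": [{"dr": [0, 0, -0.06], "slide": [0, -0.5, 3], "jaw": 5}, {"dr": [0, 0, -0.06], "slide": [0, -1, 10], "jaw": 5}, {"dr": [0, 0, -0.06], "slide": [0, -2, 20], "jaw": 5}, {"dr": [0, 0, -0.06], "slide": [0, -2, 30], "jaw": 5}, {"dr": [0, 0, -0.06], "slide": [0, -2, 40], "jaw": 5}, {"dr": [0, 0, -0.06], "slide": [0, -2, 46], "jaw": 5}, {"dr": [0, 0, -0.06], "slide": [0, -2, 48], "jaw": 5}, {"dr": [0, 0, -0.06], "slide": [0, -2, 48], "jaw": 5}]}}

```text
clock: 9.3
position: [523.2, 130.5, 207.4]
ee_rot: [0.9, -0.436, 0.0, -0.0]
contact_force: [-0.2, 0.2, -5.1]
gripper_width: 15.1
grasp_force: 58.8
```

```bash
python3 - <<'E'
from h import *
go([520,131,186],218.4)
im=optics.get_image("wrist");cv2.imwrite("pics/w3.png",im)
cv2.imwrite("pics/s3.png",optics.get_image("scene"))
for r in (112,120,130,140,150): print(r,im[r,205:265].mean(1).astype(int))
for r in (200,245,290): print(r,im[r,205:250,0])
s=cv2.imread("pics/s3.png")
d=np.zeros((600,800,3),np.uint8)
d[:300,:400]=cv2.resize(im[90:240,180:380],(400,300),interpolation=cv2.INTER_CUBIC)
d[300:,:]=cv2.resize(s[190:265,160:360],(800,300),interpolation=cv2.INTER_CUBIC)
cv2.imwrite("pics/comp3.png",d)
E
```

```text
clock 9.30 pos [523.22 130.55 207.43] slide [-2.36  2.26 21.43] dr [-0.   -0.   -0.02] F [-0.18  0.24 -5.12] w 15.1 g 58.8
112 [109 108 107 109 110 110 110 112 112 115 115 114 113 113 113 112  98 166
 250 246 245 244 244 244 245 243 232 203 148  98 106 108 110 109 108 108
 106 107 108 109 108 107  99 120 219 255 249 246 246 246 245 203 119 104
 153 199 216 215 212 212]
120 [191 192 192 190 190 191 190 191 191 191 192 192 191 192 193 191 189 199
 231 244 245 244 244 244 244 244 240 224 183 113 105 108 109 110 109 109
 108 107 109 109 109 107 101 119 206 251 248 247 246 247 245 229 173  95
 107 100 136 204 218 214]
130 [203 203 203 202 202 202 202 201 201 202 201 200 199 198 198 197 196 192
 222 248 242 245 244 244 244 244 242 234 210 158  99 106 108 111 111 110
 109 107 109 110 110 110 111 110  97 119 186 189 188 225 251 245 195 116
 107 111 107  92 113 153]
140 [197 198 199 198 198 198 198 200 199 199 199 199 200 199 199 199 200 201
 185 189 244 245 244 244 245 244 244 242 229 195 134 102 108 108 112 111
 109 110 109 109 112 109  90  73  58  93 163 194 194 193 194 193 178 150
  98  93  73  67  99 138]
150 [195 196 196 195 195 195 195 194 195 195 195 194 194 194 194 195 194 196
 195 192 216 244 245 244 245 245 244 244 240 222 176 108 107 109 111 112
 112 111 110 110 110 111 110 111 108  96 121 190 198 195 196 197 191 158
 113 111 112 106 118 153]
200 [ 86  86  82  66  57  42 181 255 251 248 247 245 245 247 248 248 248 247
 246 246 246 246 245 245 245 247 246 211 139 102  97  79  48  53  54  53
  53  52  53  49  47  45  44  45  45]
245 [ 92  91  89  87  87  92  86  64  61  50 124 187 119 129 132 131 130 129
 128 127 127 128 128 128 128 128 125  93 107 183 148 110  99  94  65  49
  51  52  50  51  52  50  49  42  43]
290 [ 94  91  87  91  90  89  94  93  90  85  79  61  50  91 206 254 246 243
 242 241 243 244 243 243 241 241 241 241 241 241 242 245 238 177 101  98
  92  54  43  47  48  48  46  47  43]
```

View pics/comp3.png

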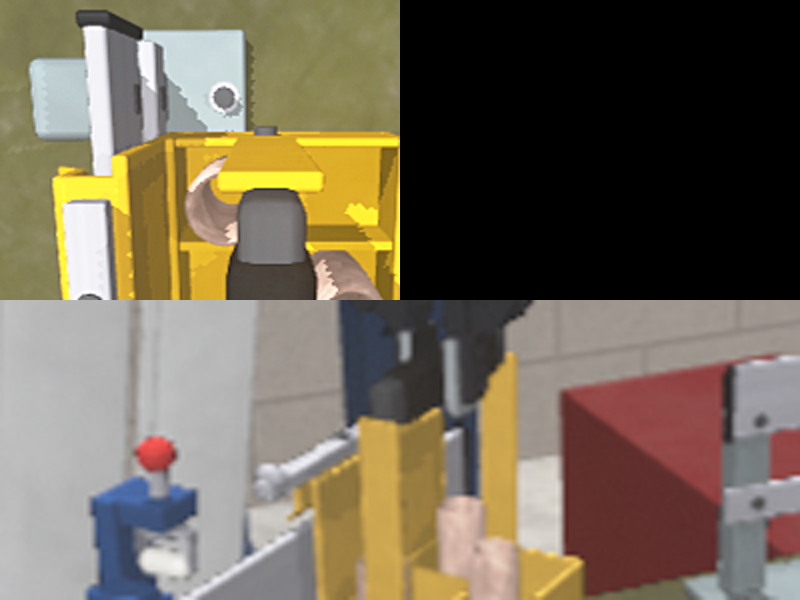

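The scene crop shows the caddy's lip and tongue above the rail, level and short of the stop. The wrist crop shows the rail strip at columns 222–235, roughly in line with the lip strip.

```bash
python3 - <<'E'
from h import *
st=arm.read_state(); M=R.from_quat(st["ee_rot"]); inv=lambda p:M.inv().apply(p-st["position"])
z0=st["position"][2]-22.3
for n,p,z in (("rail",(227.7,112),160),("rail",(230.1,150),160),("lip",(221.6,200),z0),("lip",(228.6,290),z0)): q=onz("wrist",p,z,st); print(n,q,inv(q))
E
```

```text
rail [610.75  93.98 160.  ] [ 82.85 -45.85  47.84]
rail [599.02 108.9  160.  ] [ 63.86 -45.87  47.84]
lip [584.9  126.09 185.47] [ 41.64 -45.46  22.36]
lip [555.89 162.58 185.47] [ -4.98 -45.27  22.34]
```

Call:
{"fn": "step_arm", "kwargs": {"motion": [{"dr": [0, 0, 0], "slide": [0, -0.4, 2], "jaw": 5}, {"dr": [0, 0, 0], "slide": [0, -0.4, 5], "jaw": 5}, {"dr": [0, 0, 0], "slide": [0, -0.4, 8], "jaw": 5}, {"dr": [0, 0, 0], "slide": [0, -0.4, 11], "jaw": 5}, {"dr": [0, 0, 0], "slide": [0, -0.4, 14], "jaw": 5}, {"dr": [0, 0, 0], "slide": [0, -0.4, 16], "jaw": 5}, {"dr": [0, 0, 0], "slide": [0, -0.4, 18], "jaw": 5}, {"dr": [0, 0, 0], "slide": [0, -0.4, 19], "jaw": 5}]}}

```text
clock: 10.4
position: [523.4, 130.8, 188.2]
ee_rot: [0.9, -0.436, 0.0, -0.0]
contact_force: [0.2, 0.9, -6.5]
gripper_width: 14.8
grasp_force: 58.8
```

```bash
python3 - <<'E'
from h import *
go([520,131,186],218.4); print(arm.read_state()["wrist_torque"])
E
```

```text
clock 10.40 pos [523.44 130.79 188.22] slide [-2.29  2.57  2.22] dr [-0.   -0.   -0.02] F [ 0.2   0.86 -6.51] w 14.8 g 58.8
[-0.06  0.02 -0.01]
```

Call:
{"fn": "step_arm", "kwargs": {"motion": [{"dr": [0, 0, 0], "slide": [0, 0, 0.5], "jaw": 5}, {"dr": [0, 0, 0], "slide": [0, 0, 1], "jaw": 5}, {"dr": [0, 0, 0], "slide": [0, 0, 1.5], "jaw": 5}, {"dr": [0, 0, 0], "slide": [0, 0, 2], "jaw": 5}, {"dr": [0, 0, 0], "slide": [0, 0, 2.5], "jaw": 5}, {"dr": [0, 0, 0], "slide": [0, 0, 2.8], "jaw": 5}, {"dr": [0, 0, 0], "slide": [0, 0, 2.8], "jaw": 5}, {"dr": [0, 0, 0], "slide": [0, 0, 2.8], "jaw": 5}]}}

```text
clock: 11.4
position: [524.2, 130.9, 187.0]
ee_rot: [0.9, -0.436, 0.001, -0.001]
contact_force: [-2.5, -0.9, 4.9]
gripper_width: 15.0
grasp_force: 60.7
```

```bash
python3 - <<'E'
from h import *
go([520,131,186],218.4); print(arm.read_state()["wrist_torque"])
E
```

```text
clock 11.40 pos [524.16 130.89 187.04] slide [-2.66  3.2   1.03] dr [-0.02 -0.01 -0.02] F [-2.47 -0.94  4.89] w 15.0 g 60.7
[-0.07  0.59  0.03]
```

Call:
{"fn": "step_arm", "kwargs": {"motion": [{"dr": [0, 0, 0], "slide": [-2, 0, 0], "jaw": 5}, {"dr": [0, 0, 0], "slide": [-7, 0, 0], "jaw": 5}, {"dr": [0, 0, 0], "slide": [-14, 0, 0], "jaw": 5}, {"dr": [0, 0, 0], "slide": [-22, 0, 0], "jaw": 5}, {"dr": [0, 0, 0], "slide": [-30, 0, 0], "jaw": 5}, {"dr": [0, 0, 0], "slide": [-37, 0, 0], "jaw": 5}, {"dr": [0, 0, 0], "slide": [-43, 0, 0], "jaw": 5}, {"dr": [0, 0, 0], "slide": [-46, 0, 0], "jaw": 5}]}}

```text
clock: 12.4
position: [496.2, 167.1, 187.1]
ee_rot: [0.9, -0.436, 0.002, -0.001]
contact_force: [-0.1, -3.3, 6.3]
gripper_width: 15.1
grasp_force: 60.7
```

```bash
python3 - <<'E'
from h import *
st=arm.read_state()
go([520,131,186],218.4); print(st["wrist_torque"])
u=np.array([-.6217,.7833,0]); print("along",st["position"]@u,"Fu",st["contact_force"]@u)
cv2.imwrite("pics/s4.png",optics.get_image("scene")[180:300,150:310]); s=cv2.imread("pics/s4.png"); cv2.imwrite("pics/s4.png",cv2.resize(s,(800,600),interpolation=cv2.INTER_CUBIC))
E
```

```text
clock 12.40 pos [496.17 167.11 187.06] slide [43.1   3.67  1.13] dr [-0.02 -0.01 -0.01] F [-0.06 -3.28  6.3 ] w 15.1 g 60.7
[-0.76 -0.31 -0.01]
along -177.57522025201249 Fu -2.5353153136899995
```

View pics/s4.png

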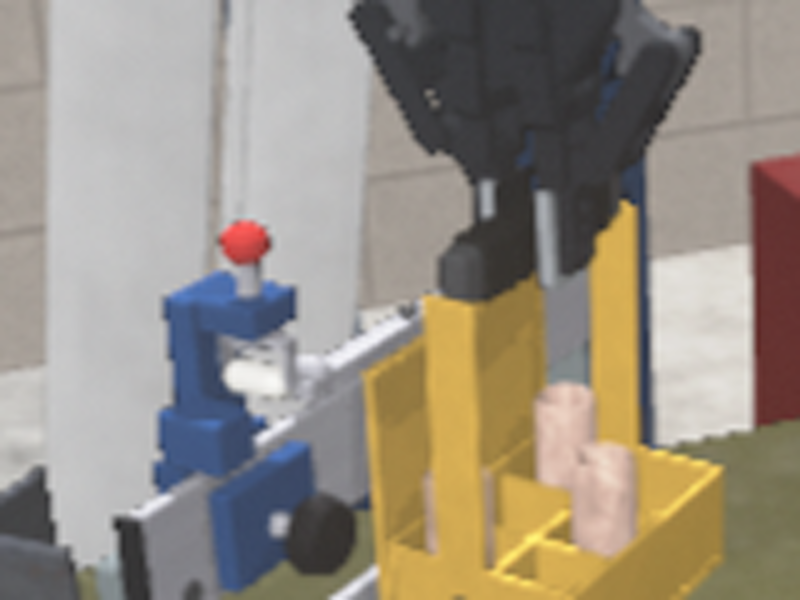

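The scene crop shows the caddy hung on the rail with the tongue's tip just short of the white roller, near crop (310,370), and the nozzles upright.

Call:
{"fn": "step_arm", "kwargs": {"motion": [{"dr": [0, 0, 0], "slide": [-2, 0, 0], "jaw": 5}, {"dr": [0, 0, 0], "slide": [-5, 0, 0], "jaw": 5}, {"dr": [0, 0, 0], "slide": [-8, 0, 0], "jaw": 5}, {"dr": [0, 0, 0], "slide": [-11, 0, 0], "jaw": 5}, {"dr": [0, 0, 0], "slide": [-14, 0, 0], "jaw": 5}, {"dr": [0, 0, 0], "slide": [-16, 0, 0], "jaw": 5}, {"dr": [0, 0, 0], "slide": [-17, 0, 0], "jaw": 5}, {"dr": [0, 0, 0], "slide": [-18, 0, 0], "jaw": 5}]}}

```text
clock: 13.45
position: [485.4, 180.6, 187.1]
ee_rot: [0.9, -0.436, 0.002, -0.001]
contact_force: [3.2, -6.3, 5.8]
gripper_width: 14.8
grasp_force: 60.7
```

Call:
{"fn": "step_arm", "kwargs": {"motion": [{"dr": [0, 0, 0], "slide": [-0.5, 0, 0], "jaw": 5}, {"dr": [0, 0, 0], "slide": [-1, 0, 0], "jaw": 5}, {"dr": [0, 0, 0], "slide": [-1.5, 0, 0], "jaw": 5}, {"dr": [0, 0, 0], "slide": [-2, 0, 0], "jaw": 5}, {"dr": [0, 0, 0], "slide": [-2.5, 0, 0], "jaw": 5}, {"dr": [0, 0, 0], "slide": [-3, 0, 0], "jaw": 5}, {"dr": [0, 0, 0], "slide": [-3.5, 0, 0], "jaw": 5}, {"dr": [0, 0, 0], "slide": [-4, 0, 0], "jaw": 5}]}}

```text
clock: 14.45
position: [483.5, 182.6, 187.2]
ee_rot: [0.9, -0.437, 0.003, -0.0]
contact_force: [4.8, -9.1, 5.8]
gripper_width: 15.0
grasp_force: 61.0
```

```bash
cat > f.py <<'E'
from h import *
st=arm.read_state(); u=np.array([-.6217,.7833,0]); n=np.array([.7833,.6217,0]); F=st["contact_force"];p=st["position"]
print("t %.2f along %.1f z %.1f Fu %.1f Fn %.1f Fz %.1f"%(st["clock"],p@u,p[2],F@u,F@n,F[2]),"T",st["wrist_torque"],"tilt",np.degrees(R.from_quat(st["ee_rot"]).as_matrix()[:,2][:2]))
E
python3 f.py
```

```text
t 14.45 along -157.6 z 187.2 Fu -10.1 Fn -1.8 Fz 5.8 T [-2.38 -1.53 -0.41] tilt [ 0.27 -0.12]
```

Call:
{"fn": "step_arm", "kwargs": {"motion": [{"dr": [0, 0, 0], "slide": [-0.7, 0, 0], "jaw": 5}, {"dr": [0, 0, 0], "slide": [-1.4, 0, 0], "jaw": 5}, {"dr": [0, 0, 0], "slide": [-2.1, 0, 0], "jaw": 5}, {"dr": [0, 0, 0], "slide": [-2.8, 0, 0], "jaw": 5}, {"dr": [0, 0, 0], "slide": [-3.5, 0, 0], "jaw": 5}, {"dr": [0, 0, 0], "slide": [-4.2, 0, 0], "jaw": 5}, {"dr": [0, 0, 0], "slide": [-4.9, 0, 0], "jaw": 5}, {"dr": [0, 0, 0], "slide": [-5.5, 0, 0], "jaw": 5}]}}

```text
clock: 15.45
position: [479.5, 188.0, 187.1]
ee_rot: [0.9, -0.436, 0.002, -0.001]
contact_force: [1.8, -5.7, 6.1]
gripper_width: 15.1
grasp_force: 60.9
```

```bash
python3 f.py
```

```text
t 15.45 along -150.8 z 187.1 Fu -5.6 Fn -2.1 Fz 6.1 T [-1.33 -0.66 -0.16] tilt [ 0.22 -0.03]
```

Call:
{"fn": "step_arm", "kwargs": {"motion": [{"dr": [0, 0, 0], "slide": [-0.7, 0, 0], "jaw": 5}, {"dr": [0, 0, 0], "slide": [-1.4, 0, 0], "jaw": 5}, {"dr": [0, 0, 0], "slide": [-2.1, 0, 0], "jaw": 5}, {"dr": [0, 0, 0], "slide": [-2.8, 0, 0], "jaw": 5}, {"dr": [0, 0, 0], "slide": [-3.5, 0, 0], "jaw": 5}, {"dr": [0, 0, 0], "slide": [-4.2, 0, 0], "jaw": 5}, {"dr": [0, 0, 0], "slide": [-4.8, 0, 0], "jaw": 5}, {"dr": [0, 0, 0], "slide": [-5.4, 0, 0], "jaw": 5}]}}

```text
clock: 16.45
position: [476.1, 192.3, 187.1]
ee_rot: [0.9, -0.436, 0.002, -0.001]
contact_force: [2.3, -6.2, 5.6]
gripper_width: 15.3
grasp_force: 60.7
```

```bash
python3 f.py
```

```text
t 16.45 along -145.3 z 187.1 Fu -6.2 Fn -2.1 Fz 5.6 T [-1.58 -0.99 -0.11] tilt [ 0.22 -0.03]
```

```bash
python3 - <<'E'
from h import *
s=optics.get_image("scene"); cv2.imwrite("pics/s5.png",cv2.resize(s[215:290,170:270],(800,600),interpolation=cv2.INTER_CUBIC))
E
```

```text
(no output)
```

View pics/s5.png

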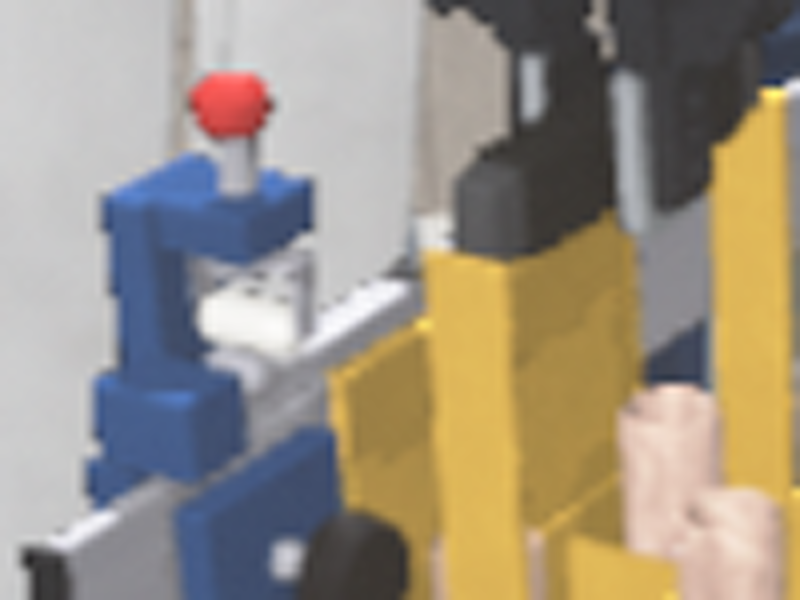

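The scene crop shows the pin to the lower left of the white roller, at crop (235,360). It looks past the roller. I'll compare the roller's height with earlier pictures.

```bash
python3 - <<'E'
from h import *
cur=optics.get_image("scene"); cv2.imwrite("pics/s6.png",cur)
for n,im in (("0",cv2.imread("pics/scene0.png")),("s3",cv2.imread("pics/s3.png")),("cur",cur)):
    b=im[205:240,180:220].astype(int); m=(b[...,2]>150)&(b[...,1]<90); print(n,"ball",np.argwhere(m).mean(0)+[205,180])
    c=im[240:266,190:214].mean(2).astype(int); print(c[4:22,7:14].mean(1).astype(int))
E
python3 f.py
```

```text
0 ball [227.96 198.15]
[ 78  78  80  93 133 130 152 154 180 210 223 226 224 212 176 138 136 142]
s3 ball [228.04 198.27]
[ 83  84  85  99 140 136 159 161 188 218 230 232 230 221 185 145 143 150]
cur ball [228.29 198.24]
[ 93  92  93 110 154 155 178 192 224 239 244 244 240 226 193 186 187 164]
t 16.55 along -145.4 z 187.1 Fu -5.7 Fn -1.7 Fz 7.1 T [-1.29 -0.65 -0.03] tilt [ 0.22 -0.03]
```

Call:
{"fn": "step_arm", "kwargs": {"motion": [{"dr": [0, 0, 0], "slide": [-0.3, 0, 0], "jaw": 5}, {"dr": [0, 0, 0], "slide": [-0.6, 0, 0], "jaw": 5}, {"dr": [0, 0, 0], "slide": [-0.9, 0, 0], "jaw": 5}, {"dr": [0, 0, 0], "slide": [-1.2, 0, 0], "jaw": 5}, {"dr": [0, 0, 0], "slide": [-1.5, 0, 0], "jaw": 5}, {"dr": [0, 0, 0], "slide": [-1.8, 0, 0], "jaw": 5}, {"dr": [0, 0, 0], "slide": [-2, 0, 0], "jaw": 5}, {"dr": [0, 0, 0], "slide": [-2, 0, 0], "jaw": 5}]}}

```text
clock: 17.55
position: [475.6, 192.4, 187.2]
ee_rot: [0.9, -0.437, 0.003, 0.0]
contact_force: [5.6, -10.7, 4.3]
gripper_width: 15.2
grasp_force: 61.0
```

```bash
python3 f.py
```

```text
t 17.55 along -145.0 z 187.2 Fu -11.8 Fn -2.3 Fz 4.3 T [-2.72 -1.9  -0.32] tilt [ 0.27 -0.16]
```

Call:
{"fn": "step_arm", "kwargs": {"motion": [{"dr": [0, 0, 0], "slide": [-0.3, 0, 0], "jaw": 5}, {"dr": [0, 0, 0], "slide": [-0.6, 0, 0], "jaw": 5}, {"dr": [0, 0, 0], "slide": [-0.9, 0, 0], "jaw": 5}, {"dr": [0, 0, 0], "slide": [-1.2, 0, 0], "jaw": 5}, {"dr": [0, 0, 0], "slide": [-1.5, 0, 0], "jaw": 5}, {"dr": [0, 0, 0], "slide": [-1.8, 0, 0], "jaw": 5}, {"dr": [0, 0, 0], "slide": [-2, 0, 0], "jaw": 5}, {"dr": [0, 0, 0], "slide": [-2, 0, 0], "jaw": 5}]}}

```text
clock: 18.55
position: [475.0, 192.6, 187.4]
ee_rot: [0.899, -0.437, 0.004, 0.001]
contact_force: [9.4, -15.2, 4.2]
gripper_width: 15.2
grasp_force: 61.6
```

```bash
python3 f.py
```

```text
t 18.55 along -144.5 z 187.4 Fu -17.7 Fn -2.1 Fz 4.2 T [-4.19 -3.02 -0.54] tilt [ 0.31 -0.29]
```

Call:
{"fn": "step_arm", "kwargs": {"motion": [{"dr": [0, 0, 0], "slide": [0.5, 0, -0.2], "jaw": 5}, {"dr": [0, 0, 0], "slide": [1.2, 0, -0.5], "jaw": 5}, {"dr": [0, 0, 0], "slide": [2, 0, -1], "jaw": 5}, {"dr": [0, 0, 0], "slide": [3, 0, -1.2], "jaw": 5}, {"dr": [0, 0, 0], "slide": [3.5, 0, -1.2], "jaw": 5}, {"dr": [0, 0, 0], "slide": [3.5, 0, -1.2], "jaw": 5}, {"dr": [0, 0, 0], "slide": [3.5, 0, -1.2], "jaw": 5}, {"dr": [0, 0, 0], "slide": [3.5, 0, -1.2], "jaw": 5}]}}

```text
clock: 19.55
position: [475.6, 192.4, 187.3]
ee_rot: [0.9, -0.437, 0.001, -0.0]
contact_force: [3.7, -5.7, 2.3]
gripper_width: 15.2
grasp_force: 60.4
```

```bash
python3 f.py
```

```text
t 19.55 along -144.9 z 187.3 Fu -6.8 Fn -0.7 Fz 2.3 T [-1.43 -1.23 -0.32] tilt [ 0.16 -0.05]
```

Now it's home and nearly unloaded, so I'll open slowly and then rise.

Call:
{"fn": "step_arm", "kwargs": {"motion": [{"dr": [0, 0, 0], "slide": [0, 0, 0], "jaw": 16}, {"dr": [0, 0, 0], "slide": [0, 0, 0], "jaw": 20}, {"dr": [0, 0, 0], "slide": [0, 0, 0], "jaw": 26}, {"dr": [0, 0, 0], "slide": [0, 0, 0], "jaw": 35}, {"dr": [0, 0, 0], "slide": [0, 0, 0], "jaw": 45}, {"dr": [0, 0, 0], "slide": [0, 0, 0], "jaw": 55}, {"dr": [0, 0, 0], "slide": [0, 0, 0], "jaw": 55}, {"dr": [0, 0, 0], "slide": [0, 0, 0], "jaw": 55}]}}

```text
clock: 20.55
position: [474.2, 193.1, 186.7]
ee_rot: [0.9, -0.436, -0.0, -0.0]
contact_force: [0.8, 0.8, 0.7]
gripper_width: 55.1
grasp_force: 0.0
```

Call:
{"fn": "step_arm", "kwargs": {"motion": [{"dr": [0, 0, 0], "slide": [0, 0, -3], "jaw": 55}, {"dr": [0, 0, 0], "slide": [0, 0, -10], "jaw": 55}, {"dr": [0, 0, 0], "slide": [0, 0, -25], "jaw": 55}, {"dr": [0, 0, 0], "slide": [0, 0, -45], "jaw": 55}, {"dr": [0, 0, 0], "slide": [0, 0, -65], "jaw": 55}, {"dr": [0, 0, 0], "slide": [0, 0, -85], "jaw": 55}, {"dr": [0, 0, 0], "slide": [0, 0, -100], "jaw": 55}, {"dr": [0, 0, 0], "slide": [0, 0, -100], "jaw": 55}]}}

```text
clock: 21.55
position: [474.8, 193.5, 288.4]
ee_rot: [0.9, -0.436, 0.001, -0.002]
contact_force: [1.1, 0.3, -0.5]
gripper_width: 55.0
grasp_force: 0.0
```

```bash
python3 f.py; python3 - <<'E'
from h import *
s=optics.get_image("scene"); cv2.imwrite("pics/s7.png",cv2.resize(s[200:320,170:330],(800,600),interpolation=cv2.INTER_CUBIC))
c=s[240:266,190:214].mean(2).astype(int); print(c[4:22,7:14].mean(1).astype(int))
E
```

```text
t 21.55 along -143.6 z 288.4 Fu -0.4 Fn 1.1 Fz -0.5 T [-0.02  0.07  0.03] tilt [0.15 0.12]
[ 97  97  99 115 162 163 187 202 230 243 247 248 245 235 204 194 194 171]
```

View pics/s7.png

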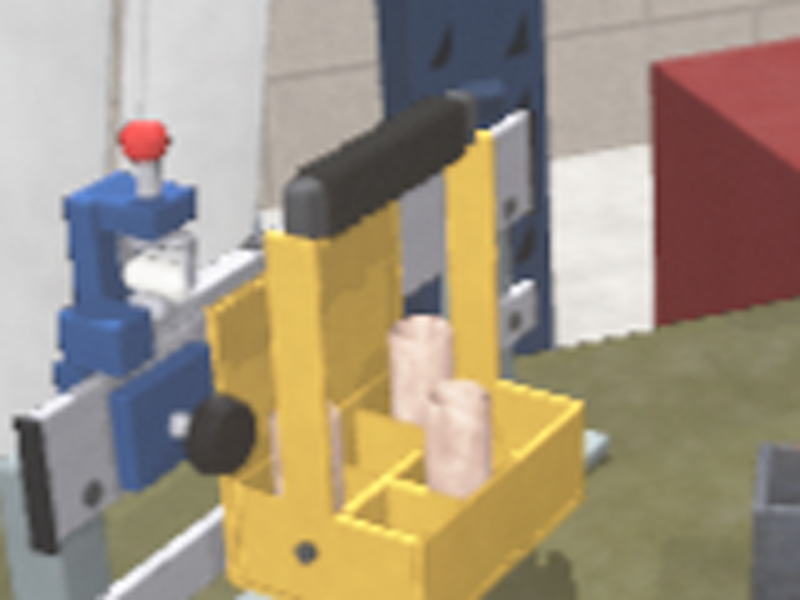

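The picture shows the caddy hanging level on the station rail, with its pin past the roller (crop (155,275)) and the nozzles upright. The gripper is clear and the roller height matches the pushed-home state, so I'm handing in.

```bash
python3 -c "
from bench import arm
print(arm.job_done())"
```

```text
the job is handed in; nothing more can be done
None
```

The caddy is hung on the station rail, slid past the spring roller and home against the stop, then released level with the nozzles upright. The job is handed in at about 21.6 s of the 51 s limit; the hand-in returned no verdict, so success rests on the force readings and the last camera image.

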